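# Build the coffee carton display on the cafe counter

## Robot

A 6-joint arm with a two-finger parallel gripper is mounted at the origin on the work surface. World frame = base frame: x ahead of the robot, y to its left, z up, the work surface at z = 0. Lengths are in m, angles in degrees, forces in N, time in s.
With the tool pointing down it reaches from about 0.35 to 0.775 m from the base axis. Payload 5.5 kg.
Tool frame: the origin (TCP) lies on the centre line of the jaws, within the pads' length; the fingertips stand 19 mm ahead of it and the grasp point (between the pads) is the TCP; z points along the fingers, y is the line along which they close (so a half turn about z gives the same grasp; the last joint's range is limited). The gripper opens to 85 mm and grips with 20 to 120 N. Pads are 22 mm wide; open, the fingers measure 114 mm over their backs; the gripper's body (76 mm by 85 mm) begins 54 mm behind the grasp point. The pads swing forward as they close: fully open they stand 13 mm farther back than shut.
Start: joints at [-72.284, 17.945, 2.641, 74.691, 0, 82.002], TCP at [0.249, -0.518, 0.25] pointing down, gripper open.
Joint ranges: [-158.12, 158.12], [-49.38, 96.58], [-58.88, 72.47], [-126.05, 133.96], [-84.25, 85.87], [-180, 180]. Speed limits (degrees/s): [147.25, 147.25, 180, 180, 180, 180].

## Interface

Orientations are given as a 3x3 rotation matrix whose columns are the frame's x, y, z axes.
In Python, from station import ctrl gives the robot as it stands.
- The arm moves only by the tool carry_out, never from a script. Its argument "series" is a list of rows, each a list of 7 numbers: the closure, from -1 (fully open) to 1 (shut), so that 0 is half open, then the shift along the tool's x, y, z in m, then the turn, a rotation vector about the tool's x, y, z in degrees. A call has 1 to 12 rows; each row shifts and turns the commanded pose from where the row before left it, along the tool's axes as they then stand; what a row does not reach is not made up. A row lasts 1/8 s, in which the tool goes at most 62.5 mm and 10.7 degrees, less where a joint would pass 70% of its speed; a pose out of reach is approached as far as the arm can. A call is refused whole if a number of a shift passes 0.0625 or a number of a turn 10.7, either way. A call with a gripper value outside its range is refused whole. The fingers move at their own pace and stop on an object; the grip force is fixed at half the most. Time passes only in rows, so rows that do not move let the fingers close. It gives the time, the measured TCP pose, the force, the opening and the grip force at its end, in the units of the state.
- ctrl.get_obs(): the state, without advancing time (a new reading comes with each control period).
- ctrl.capture(name): name is "side" or "top"; returns (picture, depth): 400x640x3 uint8, red, green, blue; 400x640 float32, m along the optical axis (not along the pixel's ray), 0 where there is no reading.
- ctrl.camera_model(name): a dict with "fx", "fy", "cx", "cy" (pixels), "T" (4x4, takes a point from camera to world coordinates). Camera axes: x right, y down, z forward; pixel columns grow to the right and rows downward; lengths in m; the calibration is good to about 2 mm. A picture is of the moment at which its call begins. camera_model takes no time and is no camera call.
- ctrl.job_done(): hands the job in; it is judged then, once.
The state is a dict: "t": time; "qpos": joint angles; "qvel": joint speeds; "effort": joint torques, N m; "ee_pos": TCP position; "orientation": TCP orientation; "ft_force": force on the tool from outside, world axes, zero at the start; "moment": the same for the moment, N m; "opening": opening from 0.0 (shut) to 1.0 (fully open); "grip_force": force on a finger pad.
Only numpy, scipy, OpenCV 4.12 (cv2) and the standard library are available. Lean on these libraries where they do the work, as an engineer would, in place of code of your own. Each camera call takes 0.05 s, during which the arm holds its last target. There are 200 camera calls.

## Task

Build a little brick-bond wall of the kraft coffee cartons on the wooden display board: first lay two long cartons flat and end to end on the white strip, almost meeting at the dark line across its middle. Then lay the third long carton on top, centred over that joint, and finish the upper row with one short carton close beside it at each end, both rows straight along the strip. Leave the tin and the drinking glass where they are.

Things in the scene. Friction and masses are not known exactly. Their poses are not given: they have to be found in the camera images.
- long_a: long kraft carton, one of three identical ones: brown card box 42 wide (own x) x 100 long (own y) x 44 mm high with a white paper band round its middle, 100 g, standing on the bar mat (top 5 mm above the counter). Origin: centre of its underside; z up. Has to go on the display board.
- long_b: long kraft carton, one of three identical ones: brown card box 42 wide (own x) x 100 long (own y) x 44 mm high with a white paper band round its middle, 100 g, standing on the bar mat (top 5 mm above the counter). Origin: centre of its underside; z up. Has to go on the display board.
- long_c: long kraft carton, one of three identical ones: brown card box 42 wide (own x) x 100 long (own y) x 44 mm high with a white paper band round its middle, 100 g, standing on the bar mat (top 5 mm above the counter). Origin: centre of its underside; z up. Has to go on the display board.
- short_a: short kraft carton, one of two identical ones: like the long cartons but 42 (own x) x 46 (own y) x 44 mm high, 50 g. Starts on the bar mat. Origin: centre of its underside; z up. Either of its directions may lie along the board.
- short_b: short kraft carton, one of two identical ones: like the long cartons but 42 (own x) x 46 (own y) x 44 mm high, 50 g. Starts on the bar mat. Origin: centre of its underside; z up. Either of its directions may lie along the board.
- board: fixed wooden display board, 90 (own x) x 250 (own y) x 15 mm thick, with a flush white strip (42 x 206 mm) along its own y and a thin dark line across the middle. Origin: centre of its underside; z up. With 6 mm gaps the lower cartons centre 53 mm either side of its centre along y, the upper long one at the centre, the short ones 79 mm either side. Left or right of the robot.
- tin: round steel tin with a pale aluminium lid and white label, 56 mm across, 40 mm high, standing among the cartons on the mat; not part of the job, to be left alone. Origin: centre of its underside.
- glass: amber drinking glass, 72 mm across, 85 mm high, standing between board and mat on their far side; bystander. Origin: centre of its underside.
Not all that is in view belongs to the job. Leave any orange or purple look-alike of the long_b alone.

How it is judged (in metres and radians):
On the way, in this order (a step that is already met when the one before it is completed fails the run):
1. two long cartons lie end to end on the board, on either side of the dark line, and are let go (((horizontal distance between long_a and board between 0.041 and 0.065 m and z of long_a in the frame of board between 0.009 and 0.021 m and horizontal distance between long_b and board between 0.041 and 0.065 m and z of long_b in the frame of board between 0.009 and 0.021 m and horizontal distance between long_a and long_b above 0.085 m and x of long_a in the frame of board between -0.012 and 0.012 m and angle between each of long_a, long_b's own z axis and vertical below 0.12 rad and linear speed of each of long_a, long_b below 0.02 m/s and angle between the y axis of each of long_a, long_b and the y axis of board, either way round below 0.2 rad and x of long_b in the frame of board between -0.012 and 0.012 m) or (horizontal distance between long_a and board between 0.041 and 0.065 m and z of long_a in the frame of board between 0.009 and 0.021 m and horizontal distance between long_c and board between 0.041 and 0.065 m and z of long_c in the frame of board between 0.009 and 0.021 m and horizontal distance between long_a and long_c above 0.085 m and x of long_a in the frame of board between -0.012 and 0.012 m and angle between each of long_a, long_c's own z axis and vertical below 0.12 rad and linear speed of each of long_a, long_c below 0.02 m/s and angle between the y axis of each of long_a, long_c and the y axis of board, either way round below 0.2 rad and x of long_c in the frame of board between -0.012 and 0.012 m) or (horizontal distance between long_b and board between 0.041 and 0.065 m and z of long_b in the frame of board between 0.009 and 0.021 m and horizontal distance between long_c and board between 0.041 and 0.065 m and z of long_c in the frame of board between 0.009 and 0.021 m and horizontal distance between long_b and long_c above 0.085 m and x of long_b in the frame of board between -0.012 and 0.012 m and angle between each of long_b, long_c's own z axis and vertical below 0.12 rad and linear speed of each of long_b, long_c below 0.02 m/s and angle between the y axis of each of long_b, long_c and the y axis of board, either way round below 0.2 rad and x of long_c in the frame of board between -0.012 and 0.012 m)) and contact force between the fingers and anything else below 0.2 N), for 0.2 s.
2. the third long carton lies on top of them, centred over their joint, and is let go (((horizontal distance between long_c and board below 0.012 m and z of long_c in the frame of board between 0.053 and 0.065 m and x of long_c in the frame of board between -0.012 and 0.012 m and angle between long_c's own z axis and vertical below 0.12 rad and linear speed of long_c below 0.02 m/s and angle between the y axis of long_c and the y axis of board, either way round below 0.2 rad) or (horizontal distance between long_b and board below 0.012 m and z of long_b in the frame of board between 0.053 and 0.065 m and x of long_b in the frame of board between -0.012 and 0.012 m and angle between long_b's own z axis and vertical below 0.12 rad and linear speed of long_b below 0.02 m/s and angle between the y axis of long_b and the y axis of board, either way round below 0.2 rad) or (horizontal distance between long_a and board below 0.012 m and z of long_a in the frame of board between 0.053 and 0.065 m and x of long_a in the frame of board between -0.012 and 0.012 m and angle between long_a's own z axis and vertical below 0.12 rad and linear speed of long_a below 0.02 m/s and angle between the y axis of long_a and the y axis of board, either way round below 0.2 rad)) and contact force between the fingers and anything else below 0.2 N), for 0.2 s.
At the end, for the whole second after the job is handed in: On the board: two long cartons 53 mm either side of centre; on them the third long one at the centre and the short ones 79 mm either side; within 12 mm along (short ones 15) and across, 6 mm in height, 0.12 rad of flat, 0.2 rad of the board's direction, at rest (x of long_a in the frame of board between -0.012 and 0.012 m and angle between each of long_a, long_b, long_c, short_a, short_b's own z axis and vertical below 0.12 rad and linear speed of each of long_a, long_b, long_c, short_a, short_b below 0.02 m/s and angle between the y axis of each of long_a, long_b, long_c and the y axis of board, either way round below 0.2 rad and x of long_b in the frame of board between -0.012 and 0.012 m and x of long_c in the frame of board between -0.012 and 0.012 m and ((horizontal distance between long_a and board between 0.041 and 0.065 m and z of long_a in the frame of board between 0.009 and 0.021 m and horizontal distance between long_b and board between 0.041 and 0.065 m and z of long_b in the frame of board between 0.009 and 0.021 m and horizontal distance between long_a and long_b above 0.085 m and horizontal distance between long_c and board below 0.012 m and z of long_c in the frame of board between 0.053 and 0.065 m) or (horizontal distance between long_a and board between 0.041 and 0.065 m and z of long_a in the frame of board between 0.009 and 0.021 m and horizontal distance between long_c and board between 0.041 and 0.065 m and z of long_c in the frame of board between 0.009 and 0.021 m and horizontal distance between long_a and long_c above 0.085 m and horizontal distance between long_b and board below 0.012 m and z of long_b in the frame of board between 0.053 and 0.065 m) or (horizontal distance between long_b and board between 0.041 and 0.065 m and z of long_b in the frame of board between 0.009 and 0.021 m and horizontal distance between long_c and board between 0.041 and 0.065 m and z of long_c in the frame of board between 0.009 and 0.021 m and horizontal distance between long_b and long_c above 0.085 m and horizontal distance between long_a and board below 0.012 m and z of long_a in the frame of board between 0.053 and 0.065 m)) and x of short_a in the frame of board between -0.012 and 0.012 m and (angle between the y axis of short_a and the y axis of board, either way round below 0.2 rad or angle between the x axis of short_a and the y axis of board, either way round below 0.2 rad) and x of short_b in the frame of board between -0.012 and 0.012 m and (angle between the y axis of short_b and the y axis of board, either way round below 0.2 rad or angle between the x axis of short_b and the y axis of board, either way round below 0.2 rad) and horizontal distance between short_a and board between 0.064 and 0.094 m and z of short_a in the frame of board between 0.053 and 0.065 m and horizontal distance between short_b and board between 0.064 and 0.094 m and z of short_b in the frame of board between 0.053 and 0.065 m and horizontal distance between short_a and short_b above 0.12 m); the robot touches nothing.
It fails at once if the tin is moved more than 30 mm or knocked over (distance of tin from where it was at the start of the episode above 0.03 m or angle between tin's own z axis and vertical above 0.5 rad).
It fails at once if the glass is moved more than 30 mm or knocked over (distance of glass from where it was at the start of the episode above 0.03 m or angle between glass's own z axis and vertical above 0.5 rad).
It also fails if it takes over 128 s, if anything falls off the work surface, if the arm or the gripper's body presses on something with over 40 N, if the wrist force passes 120 N, or if a joint passes its speed limit or range.

## Working session

There is one attempt and no reset: what is moved stays moved. The work goes in short steps, Python scripts to look and compute and a tool call to move; the robot and the scene stay as the last step left them, time stands still between calls to the robot, and variables do not carry over. Pictures are saved under pics/ and viewed, at most 14 in all, crops included, and the job is handed in when it is done.

Besides the shell and the picture viewer there is one more tool, called after ">>>" as name([rows], argument=value, ...), one row to a line, values as JSON. carry_out: Moves the arm, as the interface text tells. Its arguments: {"type":"object","properties":{"series":{"type":"array"}},"required":["series"]}

```bash
mkdir -p pics; ls; python3 - <<'E'
from station import ctrl
import cv2,numpy as np
o=ctrl.get_obs();print(o)
for n in("top","side"):
    im,d=ctrl.capture(n);cv2.imwrite(f"pics/{n}0.png",im[:,:,::-1]);np.savez(f"{n}0.npz",im=im,d=d)
    m=ctrl.camera_model(n);print(n,m)
E
```

```text
pics
{'t': 0.0, 'qpos': array([-7.22833230e+01,  1.79900617e+01,  2.57764172e+00,  7.46901376e+01,
        6.01341000e-04,  8.20007742e+01]), 'qvel': array([ 0.04374962, -0.03769247, -0.12856213, -0.02966104, -0.10725308,
        0.0510071 ]), 'effort': array([ 7.09088872e-04, -4.80628574e+01,  2.98533922e+01,  1.94901618e-02,
        1.02579168e-04, -7.20829945e-06]), 'ee_pos': array([ 0.24934149, -0.51760651,  0.24942096]), 'orientation': array([[ 9.00956696e-01,  4.33908685e-01, -5.34707214e-04],
       [ 4.33908937e-01, -9.00955113e-01,  1.70826601e-03],
       [ 2.59484260e-04, -1.77108794e-03, -9.99998398e-01]]), 'ft_force': array([ 0.37859187, -0.22843586, -0.31050632]), 'moment': array([-0.00540896, -0.00193116,  0.00601638]), 'grip_force': 0.0, 'opening': 0.9976073348964919}
top {'fx': 425.97735452717103, 'fy': 425.97735452717103, 'cx': 325.95648139628975, 'cy': 202.0936210875533, 'T': array([[-0.00447281, -0.98407539,  0.17769529,  0.38176654],
       [-0.99998703,  0.00396905, -0.00319032,  0.09305122],
       [ 0.00243423, -0.17770726, -0.98408039,  1.05044428],
       [ 0.        ,  0.        ,  0.        ,  1.        ]])}
side {'fx': 461.8476834511456, 'fy': 461.8476834511456, 'cx': 322.15077670227294, 'cy': 188.01847144677586, 'T': array([[-0.91411315, -0.22840061,  0.33500793,  0.14444869],
       [-0.40485602,  0.46911494, -0.78487119,  1.0867539 ],
       [ 0.02210784, -0.85309105, -0.5212935 ,  0.70642054],
       [ 0.        ,  0.        ,  0.        ,  1.        ]])}
```

View pics/top0.png

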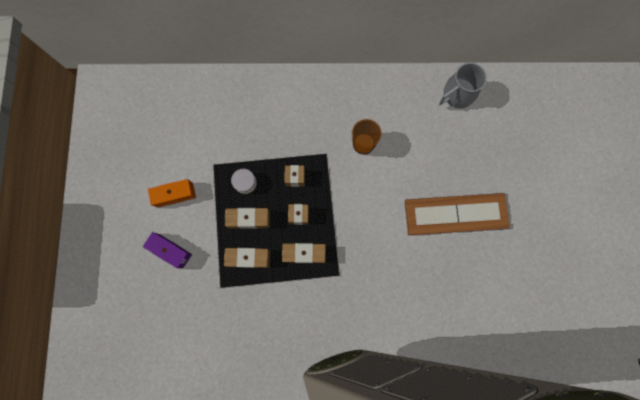

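View pics/side0.png

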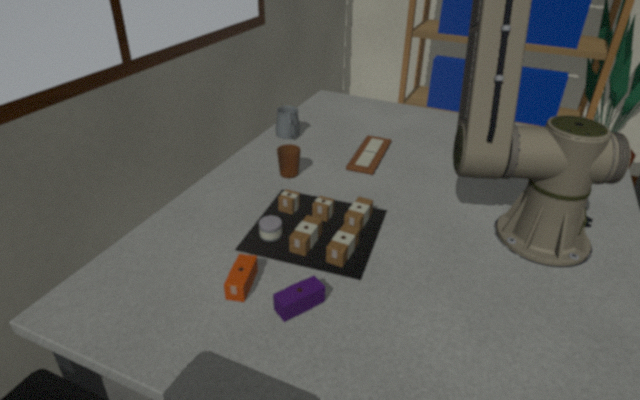

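The top view shows the mat with long cartons at pixels (246,218), (246,258) and (304,253), short ones at (294,175) and (298,214), and the tin at (244,181). The glass is at (366,137) and the board at (457,214). The side view agrees.

```bash
cat > h.py <<'E'
import numpy as np,cv2
from station import ctrl
def cloud(n,im,d):
    m=ctrl.camera_model(n);v,u=np.mgrid[0:400,0:640]
    P=np.stack([(u-m['cx'])/m['fx']*d,(v-m['cy'])/m['fy']*d,d],-1)
    W=P@m['T'][:3,:3].T+m['T'][:3,3];W[d==0]=np.nan
    return W
def pix(n,u,v,z):
    m=ctrl.camera_model(n);r=m['T'][:3,:3]@[(u-m['cx'])/m['fx'],(v-m['cy'])/m['fy'],1];o=m['T'][:3,3]
    return o+r*(z-o[2])/r[2]
def blobs(W,zlo,zhi,roi,extra=None,amin=40):
    u0,u1,v0,v1=roi;M=np.zeros(W.shape[:2],np.uint8)
    k=(W[...,2]>zlo)&(W[...,2]<zhi)
    if extra is not None:k&=extra
    M[v0:v1,u0:u1]=k[v0:v1,u0:u1]
    n,L,S,C=cv2.connectedComponentsWithStats(M,connectivity=4)
    for i in range(1,n):
        if S[i,4]<amin:continue
        p=W[L==i];r=cv2.minAreaRect((p[:,:2]*1000).astype(np.float32))
        b=cv2.boxPoints(r);e=[b[1]-b[0],b[2]-b[1]];e=max(e,key=np.linalg.norm)
        a=np.degrees(np.arctan2(e[1],e[0]))%180
        print(C[i].round(1),S[i,4],"rect c",np.round(r[0],1),"size",np.round(r[1],1),"long-axis deg",round(a,1),"mean",(p.mean(0)*1000).round(1))
E
python3 - <<'E'
from h import *
f=np.load('top0.npz');W=cloud('top',f['im'],f['d'])
print("counter z",W[300,150],W[320,430]);blobs(W,.035,.056,(140,345,100,290))
print('board');im=f['im'].astype(int)
blobs(W,.009,.022,(395,520,185,245),amin=100)
blobs(W,.009,.022,(395,520,185,245),extra=im.min(-1)>110)
print('glass');blobs(W,.06,.1,(340,390,110,165))
cv2.imwrite('pics/c0.png',cv2.resize(f['im'][150:290,200:345,::-1],None,fx=5,fy=4,interpolation=2))
b=f['im'][185:245,395:520,::-1];cv2.imwrite('pics/c1.png',cv2.resize(b,None,fx=6,fy=6,interpolation=2))
E
```

```text
counter z [0.33404629 0.51337945 0.00067229] [ 0.28431222 -0.15759099 -0.00028502]
[293.7 174.7] 356 rect c [631.  168.1] size [46.1 42.7] long-axis deg 89.5 mean [630.3 167.5  48.6]
[242.2 180.3] 416 rect c [618.5 292.8] size [55.2 53.9] long-axis deg 2.3 mean [617.9 292.2  44.9]
[168.8 192.1] 761 rect c [590.7 469.3] size [ 45.1 101.3] long-axis deg 104.0 mean [589.6 468.3  43.7]
[297.4 213.4] 354 rect c [535.5 157.9] size [45.5 41.8] long-axis deg 89.8 mean [535.6 157.8  48.7]
[246.  217.5] 768 rect c [526.3 280.7] size [100.   41.6] long-axis deg 89.7 mean [526.3 279.8  48.6]
[164.4 250.3] 796 rect c [450.1 471.5] size [101.2  43.2] long-axis deg 59.4 mean [449.9 470.2  43.7]
[303. 253.] 789 rect c [442.  144.2] size [98.8 42.1] long-axis deg 89.5 mean [441.9 144.   48.9]
[245.6 257.6] 792 rect c [431.8 279.1] size [100.3  42.3] long-axis deg 88.4 mean [431.7 277.9  48.7]
board
[456. 214.] 3647 rect c [ 538.9 -231.3] size [ 90.5 250.9] long-axis deg 93.7 mean [ 537.9 -230.2   15. ]
[478.2 211.7] 706 rect c [ 543.4 -284.9] size [ 43.2 103.9] long-axis deg 93.7 mean [ 543.1 -284.8   15.4]
[435.9 214.6] 706 rect c [ 536.5 -180. ] size [ 43.  102.8] long-axis deg 93.3 mean [ 536.4 -180.5   15.3]
glass
[365.8 132.8] 334 rect c [722.5  -4.7] size [69.2 70.8] long-axis deg 178.8 mean [725.5  -6.1  77.9]
```

View pics/c1.png

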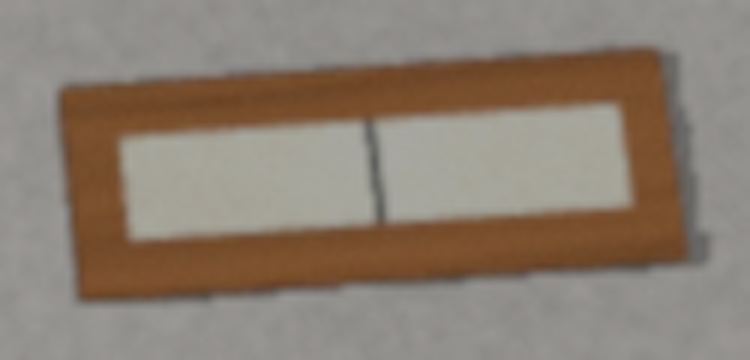

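View pics/c0.png

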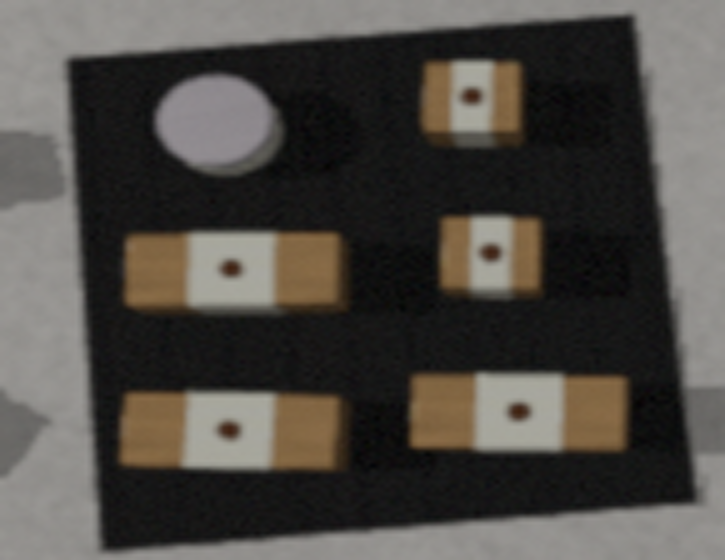

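The enlarged crops show the board strip with its dark line at about (457,214) in the full picture. The cartons all lie along world y, and the sizes and heights fit. Board centre is about (0.539,-0.232), axis 93.6°. I'll turn the tool to azimuth 90°, then go over the first long carton.

>>> carry_out([
  [-0.5,0,0,0.015,0,0,-10.7],
  [-0.5,0,0,0.015,0,0,-10.7],
  [-0.5,0,0,0.015,0,0,-10.7],
  [-0.5,0,0,0.015,0,0,-10.7],
  [-0.5,0,0,0.015,0,0,-10.7],
  [-0.5,0,0,0.015,0,0,-10.7],
  [-0.5,0,0,0,0,0,0],
])

```text
t: 0.98
ee_pos: [0.2491, -0.5169, 0.1587]
orientation: [[0.004, 1.0, -0.001], [1.0, -0.004, 0.003], [0.003, -0.001, -1.0]]
ft_force: [-0.1, -0.7, 0.3]
opening: 0.744
grip_force: 0.0
```

>>> carry_out([
  [-0.5,0.055,0.016,0,0,0,0],
  [-0.5,0.055,0.016,0,0,0,0],
  [-0.5,0.055,0.016,0,0,0,0],
  [-0.5,0.055,0.016,0,0,0,0],
  [-0.5,0.055,0.016,0,0,0,0],
  [-0.5,0.055,0.016,0,0,0,0],
  [-0.5,0.055,0.016,0,0,0,0],
  [-0.5,0.055,0.016,0,0,0,0],
  [-0.5,0.055,0.016,0,0,0,0],
  [-0.5,0.055,0.016,0,0,0,0],
  [-0.5,0.055,0.016,0,0,0,0],
  [-0.5,0.055,0.016,0,0,0,0],
])

```text
t: 2.48
ee_pos: [0.4432, 0.1437, 0.1613]
orientation: [[0.005, 1.0, 0.002], [1.0, -0.005, -0.0], [-0.0, 0.002, -1.0]]
ft_force: [0.6, -0.3, -0.0]
opening: 0.75
grip_force: 0.0
```

>>> carry_out([
  [-0.5,0,-0.001,0.04,0,0,0],
  [-0.5,0,0,0.04,0,0,0],
  [-0.5,0,0,0.03,0,0,0],
  [-0.5,0,0,0.016,0,0,0],
  [-0.5,0,0,0,0,0,0],
  [0.6,0,0,0,0,0,0],
  [0.6,0,0,0,0,0,0],
  [0.6,0,0,0,0,0,0],
  [0.6,0,0,0,0,0,0],
])

```text
t: 3.6
ee_pos: [0.4428, 0.1418, 0.0357]
orientation: [[0.002, 1.0, 0.003], [1.0, -0.002, 0.0], [0.0, 0.003, -1.0]]
ft_force: [0.6, 0.3, 6.9]
opening: 0.484
grip_force: 61.2
```

>>> carry_out([
  [0.6,0,0,-0.03,0,0,0],
  [0.6,0,0,-0.045,0,0,0],
  [0.6,0,0,-0.045,0,0,0],
  [0.6,-0.048,0.011,0,0,0,0],
  [0.6,-0.048,0.011,0,0,0,0],
  [0.6,-0.048,0.011,0,0,0,0],
  [0.6,-0.048,0.011,0,0,0,0],
  [0.6,-0.048,0.011,0,0,0,0],
  [0.6,-0.048,0.011,0,0,0,0],
  [0.6,-0.048,0.011,0,0,0,0],
  [0.6,-0.048,0.011,0,0,0,0],
  [0.6,-0.048,0.011,0,0,0,0],
])

```text
t: 5.1
ee_pos: [0.5399, -0.2922, 0.1545]
orientation: [[0.002, 1.0, 0.0], [1.0, -0.002, -0.0], [-0.0, 0.0, -1.0]]
ft_force: [1.7, 0.7, -1.1]
opening: 0.482
grip_force: 60.8
```

>>> carry_out([
  [0.6,0,0,0,0,0,-3.6],
  [0.6,0,0,0,0,0,0],
  [0.6,0,0,0,0,0,0],
])

```text
t: 5.48
ee_pos: [0.5396, -0.2899, 0.1544]
orientation: [[-0.061, 0.998, -0.0], [0.998, 0.061, 0.0], [0.0, -0.0, -1.0]]
ft_force: [0.5, -0.1, -0.5]
opening: 0.482
grip_force: 60.8
```

```bash
python3 - <<'E'
from h import *
im,d=ctrl.capture('side');cv2.imwrite('pics/s1.png',im[:,:,::-1])
o=ctrl.get_obs();print(o['ee_pos'],o['orientation'],o['qpos'])
W=cloud('side',im,d);np.savez('s1.npz',im=im,d=d)
E
```

```text
[ 0.53971641 -0.28979844  0.15444834] [[-6.12200500e-02  9.98124287e-01 -1.14002582e-04]
 [ 9.98124292e-01  6.12200559e-02  4.92935500e-05]
 [ 5.61803339e-05 -1.10770992e-04 -9.99999992e-01]] [-3.57364404e+01  2.44719906e+01 -1.44504130e+00  6.40899197e+01
 -1.52245743e-03  5.07537143e+01]
```

>>> carry_out([
  [0.6,0.003,0.003,0.03,0,0,0],
  [0.6,0,0,0.04,0,0,0],
  [0.6,0,0,0.03,0,0,0],
  [0.6,0,0,0.007,0,0,0],
  [0.6,0,0,0,0,0,0],
  [0.6,0,0,0,0,0,0],
])

```text
t: 6.28
ee_pos: [0.5437, -0.2878, 0.0487]
orientation: [[-0.062, 0.998, 0.002], [0.998, 0.062, -0.002], [-0.002, 0.002, -1.0]]
ft_force: [0.1, -0.2, -0.7]
opening: 0.485
grip_force: 60.7
```

>>> carry_out([
  [0.6,0,-0.001,0.002,0,0,0],
  [0.6,0,0,0,0,0,0],
  [-0.5,0,0,0,0,0,0],
  [-0.5,0,0,0,0,0,0],
  [-0.5,0,0,0,0,0,0],
  [-0.5,0,0,-0.02,0,0,0],
  [-0.5,0,0,-0.045,0,0,0],
  [-0.5,0,0,-0.045,0,0,3.6],
  [-0.5,0.0,0.0,0,0,0,0],
])

```text
t: 7.4
ee_pos: [0.544, -0.289, 0.1599]
orientation: [[0.002, 1.0, 0.007], [1.0, -0.002, -0.005], [-0.005, 0.007, -1.0]]
ft_force: [0.1, -1.2, -0.2]
opening: 0.75
grip_force: 0.0
```

>>> carry_out([
  [-0.5,0.056,-0.0105,0,0,0,0],
  [-0.5,0.056,-0.0105,0,0,0,0],
  [-0.5,0.056,-0.0105,0,0,0,0],
  [-0.5,0.056,-0.0105,0,0,0,0],
  [-0.5,0.056,-0.0105,0,0,0,0],
  [-0.5,0.056,-0.0105,0,0,0,0],
  [-0.5,0.056,-0.0105,0,0,0,0],
  [-0.5,0.056,-0.0105,0,0,0,0],
  [-0.5,0.056,-0.0105,0,0,0,0],
  [-0.5,0.056,-0.0105,0,0,0,0],
  [-0.5,0,0,0,0,0,0],
  [-0.5,0,0,0,0,0,0],
])

```text
t: 8.9
ee_pos: [0.4369, 0.2725, 0.1545]
orientation: [[0.0, 1.0, -0.001], [1.0, -0.0, -0.001], [-0.001, -0.001, -1.0]]
ft_force: [-0.3, -0.1, 0.9]
opening: 0.75
grip_force: 0.0
```

```bash
python3 - <<'E'
from h import *
im,d=ctrl.capture('top');cv2.imwrite('pics/t1.png',im[:,:,::-1])
W=cloud('top',im,d)
blobs(W,.05,.07,(395,520,150,260))
blobs(W,.035,.056,(140,345,100,290))
E
```

```text
[484.  209.9] 777 rect c [ 541.3 -284.2] size [ 42.8 101.9] long-axis deg 92.5 mean [ 540.7 -283.1   58.8]
[293.8 174.7] 355 rect c [631.2 168.1] size [43.3 46.2] long-axis deg 90.0 mean [630.3 167.3  48.4]
[242.2 180.2] 412 rect c [618.4 292.3] size [54.2 54.6] long-axis deg 153.3 mean [618.1 292.3  44.7]
[156.  188.2] 82 rect c [599.6 497.1] size [11.6 50.1] long-axis deg 106.9 mean [599.3 499.8  44. ]
[297.5 213.5] 353 rect c [535.4 157.8] size [42.  45.7] long-axis deg 90.0 mean [535.5 157.7  48.6]
[250.5 216.4] 567 rect c [526.1 280.7] size [100.   41.8] long-axis deg 89.9 mean [529.  269.   48.7]
[255.9 258.2] 412 rect c [431.1 257.3] size [56.5 42. ] long-axis deg 89.3 mean [430.4 253.9  48.6]
```

>>> carry_out([
  [-0.5,0.006,-0.005,0.03,0,0,0],
  [-0.5,0,0,0.04,0,0,0],
  [-0.5,0,0,0.03,0,0,0],
  [-0.5,0,0,0.02,0,0,0],
  [-0.5,0,0,0,0,0,0],
  [0.6,0,0,0,0,0,0],
  [0.6,0,0,0,0,0,0],
  [0.6,0,0,0,0,0,0],
  [0.6,0,0,0,0,0,0],
])

```text
t: 10.07
ee_pos: [0.4336, 0.2788, 0.0365]
orientation: [[0.002, 1.0, 0.003], [1.0, -0.002, 0.0], [0.0, 0.003, -1.0]]
ft_force: [-0.2, -2.4, 5.9]
opening: 0.485
grip_force: 61.4
```

>>> carry_out([
  [0.6,0,0,-0.03,0,0,0],
  [0.6,0,0,-0.045,0,0,0],
  [0.6,0,0,-0.045,0,0,0],
  [0.6,-0.051,0.0112,0,0,0,0],
  [0.6,-0.051,0.0112,0,0,0,0],
  [0.6,-0.051,0.0112,0,0,0,0],
  [0.6,-0.051,0.0112,0,0,0,0],
  [0.6,-0.051,0.0112,0,0,0,0],
  [0.6,-0.051,0.0112,0,0,0,0],
  [0.6,-0.051,0.0112,0,0,0,0],
  [0.6,-0.051,0.0112,0,0,0,0],
  [0.6,-0.049,0.0112,0,0,0,0],
])

```text
t: 11.58
ee_pos: [0.5326, -0.1799, 0.1552]
orientation: [[0.001, 1.0, 0.0], [1.0, -0.001, 0.0], [0.0, 0.0, -1.0]]
ft_force: [0.5, 0.0, -1.6]
opening: 0.484
grip_force: 60.8
```

>>> carry_out([
  [0.6,0,0,0,0,0,-3.6],
  [0.6,0,0,0,0,0,0],
  [0.6,0,0,0,0,0,0],
])

```text
t: 11.95
ee_pos: [0.5323, -0.1777, 0.1552]
orientation: [[-0.061, 0.998, -0.001], [0.998, 0.061, 0.0], [0.0, -0.0, -1.0]]
ft_force: [-0.8, 0.1, -0.8]
opening: 0.483
grip_force: 60.8
```

>>> carry_out([
  [0.6,0,0.0035,0.03,0,0,0],
  [0.6,0,0,0.04,0,0,0],
  [0.6,0,0,0.03,0,0,0],
  [0.6,0,0,0.008,0,0,0],
  [0.6,0,0,0.001,0,0,0],
  [0.6,0,0,0,0,0,0],
  [0.6,0,0,0,0,0,0],
])

```text
t: 12.82
ee_pos: [0.5367, -0.1783, 0.047]
orientation: [[-0.062, 0.998, 0.001], [0.998, 0.062, -0.001], [-0.001, 0.001, -1.0]]
ft_force: [-0.6, -0.2, -0.6]
opening: 0.48
grip_force: 60.6
```

Release, raise and go over the third long carton at (0.526,0.2805).

>>> carry_out([
  [-0.5,0,0,0,0,0,0],
  [-0.5,0,0,0,0,0,0],
  [-0.5,0,0,0,0,0,0],
  [-0.5,0,0,-0.02,0,0,0],
  [-0.5,0,0,-0.045,0,0,0],
  [-0.5,0,0,-0.045,0,0,3.6],
  [-0.5,0,0,0,0,0,0],
])

```text
t: 13.7
ee_pos: [0.5386, -0.1794, 0.1605]
orientation: [[0.002, 1.0, 0.007], [1.0, -0.002, -0.004], [-0.004, 0.007, -1.0]]
ft_force: [0.3, -0.4, 0.0]
opening: 0.749
grip_force: 0.0
```

>>> carry_out([
  [-0.5,0.051,-0.0012,0,0,0,0],
  [-0.5,0.051,-0.0012,0,0,0,0],
  [-0.5,0.051,-0.0012,0,0,0,0],
  [-0.5,0.051,-0.0012,0,0,0,0],
  [-0.5,0.051,-0.0012,0,0,0,0],
  [-0.5,0.051,-0.0012,0,0,0,0],
  [-0.5,0.051,-0.0012,0,0,0,0],
  [-0.5,0.051,-0.0012,0,0,0,0],
  [-0.5,0.051,-0.0012,0,0,0,0],
  [-0.5,0,0,0,0,0,0],
  [-0.5,0,0,0,0,0,0],
])

```text
t: 15.08
ee_pos: [0.5253, 0.2805, 0.1551]
orientation: [[0.001, 1.0, -0.002], [1.0, -0.001, -0.001], [-0.001, -0.002, -1.0]]
ft_force: [0.4, 0.2, -0.4]
opening: 0.75
grip_force: 0.0
```

```bash
python3 - <<'E'
from h import *
im,d=ctrl.capture('top');cv2.imwrite('pics/t2.png',im[:,:,::-1])
W=cloud('top',im,d)
blobs(W,.05,.07,(395,520,150,260))
E
```

```text
[484.1 209.9] 777 rect c [ 541.4 -283.6] size [ 42.8 102. ] long-axis deg 92.1 mean [ 540.6 -283.2   58.9]
[438.6 212.1] 778 rect c [ 536.1 -176.3] size [ 43.1 101. ] long-axis deg 92.1 mean [ 535.7 -175.7   58.8]
```

View pics/t2.png

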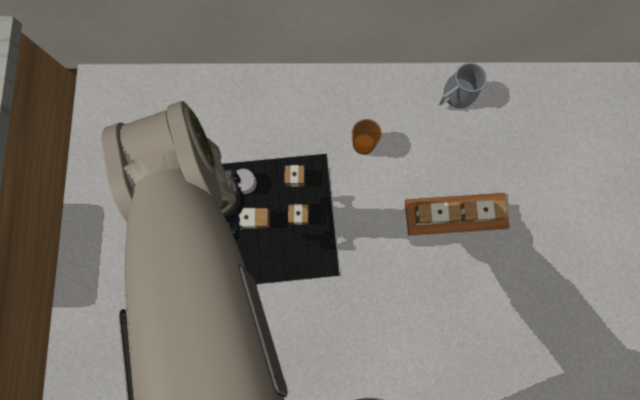

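Both lower cartons sit on the strip, at (484,210) and (439,212), with centres 107 mm apart. Their midpoint is within about 2 mm of the board's centre. Now I'll grasp the third.

>>> carry_out([
  [-0.5,0,0,0.03,0,0,0],
  [-0.5,0,0,0.04,0,0,0],
  [-0.5,0,0,0.03,0,0,0],
  [-0.5,0,0,0.021,0,0,0],
  [-0.5,0,0,0,0,0,0],
  [0.6,0,0,0,0,0,0],
  [0.6,0,0,0,0,0,0],
  [0.6,0,0,0,0,0,0],
  [0.6,0,0,0,0,0,0],
])

```text
t: 16.25
ee_pos: [0.5271, 0.2809, 0.0367]
orientation: [[0.002, 1.0, 0.003], [1.0, -0.002, 0.0], [0.0, 0.003, -1.0]]
ft_force: [-0.2, -2.3, 5.3]
opening: 0.48
grip_force: 62.0
```

>>> carry_out([
  [0.6,0,0,-0.03,0,0,0],
  [0.6,0,0,-0.045,0,0,0],
  [0.6,0,0,-0.06,0,0,0],
  [0.6,-0.057,0.0015,0,0,0,0],
  [0.6,-0.057,0.0015,0,0,0,0],
  [0.6,-0.057,0.0015,0,0,0,0],
  [0.6,-0.057,0.0015,0,0,0,0],
  [0.6,-0.057,0.0015,0,0,0,0],
  [0.6,-0.057,0.0015,0,0,0,0],
  [0.6,-0.057,0.0015,0,0,0,0],
  [0.6,-0.057,0.0015,0,0,0,0],
  [0.6,-0.055,0.0015,0,0,0,0],
])

```text
t: 17.75
ee_pos: [0.5385, -0.2319, 0.1704]
orientation: [[0.002, 1.0, 0.0], [1.0, -0.002, 0.0], [0.0, 0.0, -1.0]]
ft_force: [1.5, 0.7, 0.2]
opening: 0.482
grip_force: 61.3
```

>>> carry_out([
  [0.6,0,0,0,0,0,-3.6],
  [0.6,0,0,0,0,0,0],
  [0.6,0,0,0,0,0,0],
])

```text
t: 18.12
ee_pos: [0.5386, -0.2294, 0.1702]
orientation: [[-0.061, 0.998, -0.0], [0.998, 0.061, 0.0], [0.0, -0.0, -1.0]]
ft_force: [-0.7, 0.2, -1.6]
opening: 0.481
grip_force: 61.3
```

>>> carry_out([
  [0.6,-0.0015,0,0.03,0,0,0],
  [0.6,0,0,0.03,0,0,0],
  [0.6,0,0,0.015,0,0,0],
  [0.6,0,0,0.003,0,0,0],
  [0.6,0,0,0,0,0,0],
  [0.6,0,0,0,0,0,0],
])

```text
t: 18.88
ee_pos: [0.5396, -0.2321, 0.0935]
orientation: [[-0.061, 0.998, 0.002], [0.998, 0.061, -0.001], [-0.001, 0.002, -1.0]]
ft_force: [-0.8, 0.3, -1.1]
opening: 0.483
grip_force: 61.3
```

>>> carry_out([
  [0.6,0,0,0.0017,0,0,0],
  [0.6,0,0,0,0,0,0],
  [-0.5,0,0,0,0,0,0],
  [-0.5,0,0,0,0,0,0],
  [-0.5,0,0,0,0,0,0],
  [-0.5,0,0,-0.02,0,0,0],
  [-0.5,0,0,-0.045,0,0,0],
  [-0.5,0,0,-0.01,0,0,3.6],
  [-0.5,0,0,0,0,0,0],
])

```text
t: 20.0
ee_pos: [0.5395, -0.2321, 0.1668]
orientation: [[0.001, 1.0, 0.002], [1.0, -0.001, -0.001], [-0.001, 0.002, -1.0]]
ft_force: [0.1, 0.8, -0.3]
opening: 0.748
grip_force: 0.0
```

>>> carry_out([
  [-0.5,0.056,0,0,0,0,0],
  [-0.5,0.056,0,0,0,0,0],
  [-0.5,0.056,0,0,0,0,0],
  [-0.5,0.056,0,0,0,0,0],
  [-0.5,0.056,0,0,0,0,0],
  [-0.5,0.056,0,0,0,0,0],
  [-0.5,0.054,0,0,0,0,0],
  [-0.5,0,0,0,0,0,0],
  [-0.5,0,0,0,0,0,0],
])

```text
t: 21.12
ee_pos: [0.5387, 0.1582, 0.1645]
orientation: [[-0.0, 1.0, -0.002], [1.0, 0.0, -0.001], [-0.001, -0.002, -1.0]]
ft_force: [-0.2, -0.6, -0.0]
opening: 0.748
grip_force: 0.0
```

```bash
python3 - <<'E'
from h import *
im,d=ctrl.capture('top');cv2.imwrite('pics/t3.png',im[:,:,::-1])
W=cloud('top',im,d)
blobs(W,.09,.115,(395,520,150,260))
E
```

```text
[467.1 208.3] 865 rect c [ 538.2 -230.8] size [ 43.1 101.5] long-axis deg 94.4 mean [ 537.5 -228.7  102.5]
```

>>> carry_out([
  [-0.5,0,-0.003,0.04,0,0,0],
  [-0.5,0,0,0.04,0,0,0],
  [-0.5,0,0,0.03,0,0,0],
  [-0.5,0,0,0.02,0,0,0],
  [-0.5,0,0,0,0,0,0],
  [0.6,0,0,0,0,0,0],
  [0.6,0,0,0,0,0,0],
  [0.6,0,0,0,0,0,0],
  [0.6,0,0,0,0,0,0],
])

```text
t: 22.3
ee_pos: [0.5375, 0.1582, 0.0368]
orientation: [[0.002, 1.0, 0.003], [1.0, -0.002, -0.0], [-0.0, 0.003, -1.0]]
ft_force: [-1.3, -2.4, 5.8]
opening: 0.483
grip_force: 61.6
```

>>> carry_out([
  [0.6,0,0,-0.03,0,0,0],
  [0.6,0,0,-0.045,0,0,0],
  [0.6,0,0,-0.06,0,0,0],
  [0.6,-0.052,0.0005,0,0,0,0],
  [0.6,-0.052,0.0005,0,0,0,0],
  [0.6,-0.052,0.0005,0,0,0,0],
  [0.6,-0.052,0.0005,0,0,0,0],
  [0.6,-0.052,0.0005,0,0,0,0],
  [0.6,-0.052,0.0005,0,0,0,0],
  [0.6,-0.052,0.0005,0,0,0,0],
  [0.6,-0.052,0.0005,0,0,0,0],
  [0.6,-0.052,0.0005,0,0,0,0],
])

```text
t: 23.8
ee_pos: [0.54, -0.3111, 0.1705]
orientation: [[0.001, 1.0, 0.0], [1.0, -0.001, 0.0], [0.0, 0.0, -1.0]]
ft_force: [0.7, -0.2, -0.1]
opening: 0.486
grip_force: 60.9
```

>>> carry_out([
  [0.6,0,0,0,0,0,-3.6],
  [0.6,0,0,0,0,0,0],
  [0.6,0,0,0,0,0,0],
])

```text
t: 24.18
ee_pos: [0.5401, -0.3089, 0.1705]
orientation: [[-0.061, 0.998, -0.0], [0.998, 0.061, 0.0], [0.0, -0.0, -1.0]]
ft_force: [-0.5, -0.4, -0.2]
opening: 0.481
grip_force: 60.9
```

>>> carry_out([
  [0.6,-0.001,0.003,0.03,0,0,0],
  [0.6,0,0,0.03,0,0,0],
  [0.6,0,0,0.015,0,0,0],
  [0.6,0,0,0.004,0,0,0],
  [0.6,0,0,0.0005,0,0,0],
  [0.6,0,0,0,0,0,0],
  [0.6,0,0,0,0,0,0],
])

```text
t: 25.05
ee_pos: [0.5437, -0.3109, 0.092]
orientation: [[-0.061, 0.998, 0.001], [0.998, 0.061, -0.001], [-0.001, 0.001, -1.0]]
ft_force: [1.0, -0.3, -0.5]
opening: 0.481
grip_force: 61.0
```

>>> carry_out([
  [-0.5,0,0,0,0,0,0],
  [-0.5,0,0,0,0,0,0],
  [-0.5,0,0,0,0,0,0],
  [-0.5,0,0,-0.02,0,0,0],
  [-0.5,0,0,-0.045,0,0,0],
  [-0.5,0,0,-0.012,0,0,3.6],
  [-0.5,0,0,0,0,0,0],
])

```text
t: 25.92
ee_pos: [0.544, -0.3111, 0.1695]
orientation: [[0.001, 1.0, 0.002], [1.0, -0.001, -0.002], [-0.002, 0.002, -1.0]]
ft_force: [0.2, -0.3, -0.6]
opening: 0.746
grip_force: 0.0
```

>>> carry_out([
  [-0.5,0.053,0.0096,0,0,0,0],
  [-0.5,0.053,0.0096,0,0,0,0],
  [-0.5,0.053,0.0096,0,0,0,0],
  [-0.5,0.053,0.0096,0,0,0,0],
  [-0.5,0.053,0.0096,0,0,0,0],
  [-0.5,0.053,0.0096,0,0,0,0],
  [-0.5,0.053,0.0096,0,0,0,0],
  [-0.5,0.053,0.0096,0,0,0,0],
  [-0.5,0.053,0.0096,0,0,0,0],
  [-0.5,0,0,0,0,0,0],
  [-0.5,0,0,0,0,0,0],
])

```text
t: 27.3
ee_pos: [0.6296, 0.1662, 0.1667]
orientation: [[0.0, 1.0, -0.002], [1.0, -0.0, -0.001], [-0.001, -0.002, -1.0]]
ft_force: [-0.2, -0.3, -0.2]
opening: 0.753
grip_force: 0.0
```

```bash
python3 - <<'E'
from h import *
im,d=ctrl.capture('top');cv2.imwrite('pics/t4.png',im[:,:,::-1])
W=cloud('top',im,d)
blobs(W,.09,.115,(395,520,150,260))
E
```

```text
[478.5 207.6] 1289 rect c [ 540.2 -256.7] size [ 43.4 153.9] long-axis deg 93.6 mean [ 539.  -254.5  102.6]
```

>>> carry_out([
  [-0.5,0.002,0.001,0.04,0,0,0],
  [-0.5,0,0,0.04,0,0,0],
  [-0.5,0,0,0.03,0,0,0],
  [-0.5,0,0,0.022,0,0,0],
  [-0.5,0,0,0,0,0,0],
  [0.6,0,0,0,0,0,0],
  [0.6,0,0,0,0,0,0],
  [0.6,0,0,0,0,0,0],
  [0.6,0,0,0,0,0,0],
])

```text
t: 28.48
ee_pos: [0.6325, 0.1682, 0.0377]
orientation: [[0.002, 1.0, 0.003], [1.0, -0.002, -0.0], [-0.0, 0.003, -1.0]]
ft_force: [-0.8, -1.6, 6.4]
opening: 0.482
grip_force: 61.5
```

>>> carry_out([
  [0.6,0,0,-0.03,0,0,0],
  [0.6,0,0,-0.045,0,0,0],
  [0.6,0,0,-0.06,0,0,0],
  [0.6,-0.0457,-0.014,0,0,0,0],
  [0.6,-0.0457,-0.014,0,0,0,0],
  [0.6,-0.0457,-0.014,0,0,0,0],
  [0.6,-0.0457,-0.014,0,0,0,0],
  [0.6,-0.0457,-0.014,0,0,0,0],
  [0.6,-0.0457,-0.014,0,0,0,0],
  [0.6,-0.0457,-0.014,0,0,0,0],
])

```text
t: 29.72
ee_pos: [0.5323, -0.1526, 0.1712]
orientation: [[0.001, 1.0, 0.0], [1.0, -0.001, -0.0], [-0.0, 0.0, -1.0]]
ft_force: [0.6, -0.9, 0.2]
opening: 0.48
grip_force: 60.9
```

>>> carry_out([
  [0.6,0,0,0,0,0,-3.6],
  [0.6,0,0,0,0,0,0],
  [0.6,0,0,0,0,0,0],
])

```text
t: 30.1
ee_pos: [0.5329, -0.1509, 0.1711]
orientation: [[-0.061, 0.998, -0.0], [0.998, 0.061, 0.0], [0.0, -0.0, -1.0]]
ft_force: [0.3, 0.3, -0.3]
opening: 0.48
grip_force: 60.9
```

>>> carry_out([
  [0.6,0.001,0.001,0.03,0,0,0],
  [0.6,0,0,0.03,0,0,0],
  [0.6,0,0,0.015,0,0,0],
  [0.6,0,0,0.003,0,0,0],
  [0.6,0,0,0.0005,0,0,0],
  [0.6,0,0,0,0,0,0],
  [0.6,0,0,0,0,0,0],
])

```text
t: 30.98
ee_pos: [0.5344, -0.1506, 0.0934]
orientation: [[-0.061, 0.998, 0.001], [0.998, 0.061, -0.001], [-0.001, 0.001, -1.0]]
ft_force: [1.2, 1.0, -0.7]
opening: 0.481
grip_force: 60.9
```

>>> carry_out([
  [-0.5,0,0,0,0,0,0],
  [-0.5,0,0,0,0,0,0],
  [-0.5,0,0,0,0,0,0],
  [-0.5,0,0,-0.02,0,0,0],
  [-0.5,0,0,-0.045,0,0,0],
  [-0.5,0,0,-0.015,0,0,3.6],
  [-0.5,0.05,0,0,0,0,0],
  [-0.5,0.05,0,0,0,0,0],
  [-0.5,0.05,0,0,0,0,0],
  [-0.5,0.05,0,0,0,0,0],
  [-0.5,0,0,0,0,0,0],
  [-0.5,0,0,0,0,0,0],
])

```text
t: 32.48
ee_pos: [0.5341, 0.0496, 0.1726]
orientation: [[0.001, 1.0, 0.0], [1.0, -0.001, -0.0], [-0.0, 0.0, -1.0]]
ft_force: [-0.7, -1.5, 0.2]
opening: 0.749
grip_force: 0.0
```

```bash
python3 - <<'E'
from h import *
im,d=ctrl.capture('top')
W=cloud('top',im,d)
blobs(W,.09,.115,(395,520,150,260))
blobs(W,.06,.1,(340,390,110,165));blobs(W,.035,.056,(200,345,100,200))
b=np.vstack([cv2.resize(im[180:240,395:520],None,fx=5,fy=5,interpolation=2)])
s,_=ctrl.capture('side');b2=cv2.resize(s[110:180,320:420],(625,290),interpolation=2)
cv2.imwrite('pics/f.png',np.vstack([b,b2])[:,:,::-1])
E
```

```text
[478.5 207.5] 1285 rect c [ 540.1 -256.8] size [ 43.2 155. ] long-axis deg 93.5 mean [ 539.  -254.4  102.6]
[431.9 210.4] 410 rect c [ 533.6 -149.9] size [43.3 47.1] long-axis deg 93.4 mean [ 532.9 -148.8  102.5]
[242.2 180.2] 412 rect c [618.1 292.4] size [54.1 54.1] long-axis deg 56.9 mean [617.9 292.2  44.8]
```

View pics/f.png

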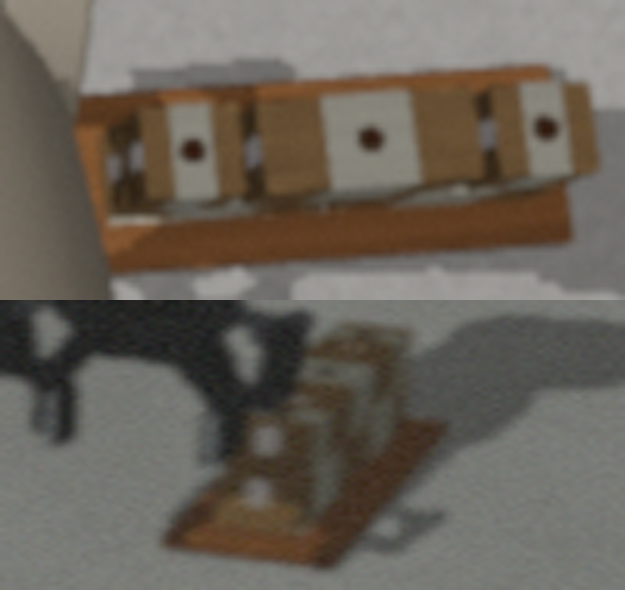

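The picture shows the upper row complete and straight along the strip: short at (193,150), long at (371,140) and short at (546,128) in the crop. The tin hasn't moved and the gripper is clear. I'll hand it in.

```bash
python3 -c "
from station import ctrl
print(ctrl.job_done())"
```

```text
the job is handed in; nothing more can be done
None
```

The brick-bond wall is built and handed in at about 32.6 s of the 128 s limit: every carton measured about 4 mm or less from its target, and the tin and glass were not touched; the hand-in returned no verdict.

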